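# Screw down a castellated crank nut and lock it with its key

### The arm

A 6-joint arm with a two-finger parallel gripper is mounted at the origin on the work surface. World frame = base frame: x ahead of the robot, y to its left, z up, the work surface at z = 0. Lengths are in m, angles in rad, forces in N, time in s.
With the tool pointing down it reaches from about 0.35 to 0.925 m from the base axis. Payload 6.4 kg.
Tool frame: the origin (TCP) lies midway between the tips of the shut fingers; the grasp point (between the pads) lies 19 mm behind it (env.grasp_offset is the distance from the TCP to the grasp point, in m); z points along the fingers, x is the direction in which the jaws open and shut, and the axes are right-handed (so a half turn about z gives the same grasp; the last joint's range is limited). The gripper opens to 94 mm and grips with 3 to 60 N. Pads are 16 mm wide; open, the fingers measure 119 mm over their backs; the gripper's body (75 mm by 177 mm) begins 78 mm behind the grasp point.
Start: joints at [-1.41, 0.245, 1.558, -0, 1.339, -0.174], TCP at [0.214, -0.614, 0.205] pointing down, gripper open.
Joint ranges: [-3.13, 3.13], [-1.02, 2.26], [0.13, 2.54], [-0.95, 4.09], [0.21, 2.88], [-2.74, 2.74]. Speed limits (rad/s): [2.57, 2.57, 3.14, 3.14, 3.14, 3.14].

### API

Orientations are given as a unit quaternion [w, x, y, z].
In Python, from bench import env, get_image, workorder, models gives the robot as it stands. The module is installed in compiled form; this text tells all that it offers.
- The arm moves only by the tool servo_tool, never from a script. Its argument "deltas" is a list of rows, each an object with "xyz": the shift along the tool's x, y, z in mm, a list of three; "rotation": the turn, a rotation vector about the tool's x, y, z in rad, a list of three; "claw": the closure, from 0 (fully open) to 1 (shut). A call has 1 to 20 rows; each row is the pose to reach, as a shift and turn from the pose commanded when the call began, along the tool's axes at that moment; what a row does not reach only later rows make up. A row lasts 1/12 s, in which the tool goes at most 41.7 mm and 7.16 degrees, less where a joint would pass 70% of its speed; a pose out of reach is approached as far as the arm can. A call with a gripper value outside its range is refused whole. The fingers move at their own pace and stop on an object; the grip force is fixed at half the most. Time passes only in rows, so rows that repeat a pose let the fingers close. It gives the time, the measured TCP pose, the force and the opening at its end, in the units of the state.
- env.state(): the state, without advancing time (a new reading comes with each control period).
- get_image(name): name is "scene" or "top" or "wrist"; returns a dict with "pixels" (384x512x3 uint8, blue, green, red), "range_z" (384x512 float32, m along the optical axis (not along the pixel's ray), 0 where there is no reading), "intrinsics" (3x3 intrinsics, pixels), "cam_to_world" (4x4, takes a point from camera to world coordinates); the wrist camera has in their place "mount" (4x4, takes a point from camera to tool coordinates, whose origin is the TCP and whose axes are the tool frame's). Camera axes: x right, y up, looking along -z (the intrinsics and any distortion apply to the point x, -y, -z); pixel columns grow to the right and rows downward; lengths in m; the calibration is good to about 2 mm. The wrist camera is an equidistant fisheye: a pixel r from the principal point sees the ray r / f radians off the axis. A picture is of the moment at which its call begins: read the wrist's pose just before it.
- workorder.hand_in(): hands the job in, once; it reports no verdict.
Trained networks look in a picture, given as the dict that the camera call returned (one of the last four; its "shot" number tells which), for a name from the list of things; names that differ only in an ending like _2 or _b are one class to them, and where a whole thing is asked for, a point or a joint stands for the part that bears it (a point fixed in the world has none). Each returns a list of dicts, best first, with "conf" (0 to 1); they miss things now and then, are a little off and sometimes report something else, mostly with a low value. They report only what shows in the picture. A call takes as long as a camera call.
- models.look_for(picture, thing): "centre" ([column, row] in pixels, amid what is visible of it).
The state is a dict: "time_s": time; "joints": joint angles; "qvel": joint speeds; "effort": joint torques, N m; "position": TCP position; "ee_rot": TCP orientation; "wrist_force": force on the tool from outside, world axes, zero at the start; "torque": the same for the moment, N m; "opening": opening from 0.0 (shut) to 1.0 (fully open).
Only numpy, scipy, OpenCV 4.12 (cv2) and the standard library are available. Lean on these libraries where they do the work, as an engineer would, in place of code of your own. Each camera call takes 0.05 s, during which the arm holds its last target.

### The job

A castellated nut with a crank stands about one turn too high on its slotted spindle. Wind it down clockwise by its crank knob, between two thirds and one and a tenth of a turn, until the crank comes over the small brass ridge on the base and the gap in the nut lines up with the slot in the spindle. Then take the long narrow lock key from the tray (not the short one, not the wide one), lay it in the slot, centred and fully home, and let go.

Things in the scene. Friction and masses are not known exactly. Their poses are not given: they have to be found in the camera images.
- nut (a joint): Angle (rad) of the nut, a dark ring 92 mm across with 16 mm high castellations and two opposite gaps 32 mm wide. 0 = wanted place: crank over the ridge, gaps in line with the slot. Positive = unscrewed, anticlockwise from above. Starts at 4.2 to 6.9; wind clockwise to 0; hard stop at -0.3. Sinks 5 mm per turn; turns easily (0.06 N m), stays where left.
- knob (a point): Centre, half-way up, of the crank's upright black knob, 21 mm across, 40 mm tall, free to spin on itself, so it can be held from above at any yaw and led round. It circles the vertical through slot at 65 mm radius; with the nut at 0 it is 45 degrees anticlockwise of slot's x axis and 80 mm above the bench. Its lower end is as high as the spindle top or higher.
- slot (a point): On the spindle's axis at the floor of the slot in its top, 44 mm above the bench; x along the slot (either way serves), z up. Slot 26 mm wide, 16 mm deep, open at top and both ends. Steel spindle 60 mm across on a fixed pale metal base 150 x 150 x 22 mm. With the nut at 0 its gap floor is 2 mm lower than the slot floor, so the key rests on the slot floor.
- key_grip (a point): Middle of the right key's grip block. Steel key, 0.2 kg: bar 100 long (x), 16 wide (y), 14 mm high; on its middle an upright block 36 (x) by 16 (y), 30 mm high. Point is 29 mm above the bar's underside, z up. Stands in a tray (floor 4, rim 12 mm high) in one of three places, 85 mm apart, by keys with the same block: one 50 mm long, one 36 mm wide.

How it is judged:
On the way:
1. the nut is wound down until its gap is in line with the slot (value of joint nut between -0.2 and 0.2 rad), for 0.2 s.
At the end, for the whole second after the job is handed in: The nut is within 0.2 rad (11 degrees) of its wanted angle at working height; the long narrow key lies upright (within 0.1 rad) and at rest on the slot floor (its height within 4 mm of home), centred over the spindle within 16 mm and along the slot within 0.3 rad (all of step 1 and horizontal distance between key_grip and slot below 0.016 m and z of key_grip in the frame of slot between 0.025 and 0.033 m and angle between the x axis of key_grip and the x axis of slot, either way round below 0.3 rad and angle between key_grip's own z axis and vertical below 0.1 rad and linear speed of key below 0.02 m/s); the robot touches nothing.
It also fails if it takes over 54 s, if anything falls off the work surface, if the arm or the gripper's body presses on something with over 40 N, if the wrist force passes 120 N, or if a joint passes its speed limit or range.

## Working session

There is one attempt and no reset: what is moved stays moved. The work goes in short steps, Python scripts to look and compute and a tool call to move; the robot and the scene stay as the last step left them, time stands still between calls to the robot, and variables do not carry over. Pictures are saved under pics/ and viewed, and the job is handed in when it is done.

Besides the shell and the picture viewer there is one more tool, called as name(argument=value, ...), one argument or row to a line, values as JSON. servo_tool: Moves the arm, as the interface text tells. Its arguments: {"type":"object","properties":{"deltas":{"type":"array","items":{"type":"object","properties":{"xyz":{"type":"array","items":{"type":"number"}},"rotation":{"type":"array","items":{"type":"number"}},"claw":{"type":"number"}}}}},"required":["deltas"]}

```bash
mkdir -p pics; cat > h.py <<'E'
import numpy as np, cv2
from bench import env, get_image, workorder, models
from scipy.spatial.transform import Rotation as R
def w(pic,u,v,z=None):
    K=pic['intrinsics'];T=pic['cam_to_world']
    d=np.array([(u-K[0,2])/K[0,0],-(v-K[1,2])/K[1,1],-1.])
    if z is None:
        r=pic['range_z'][int(round(v)),int(round(u))]
        return (T@np.r_[d*r,1])[:3]
    dw=T[:3,:3]@d; o=T[:3,3]
    return o+dw*(z-o[2])/dw[2]
def cloud(pic):
    K=pic['intrinsics'];T=pic['cam_to_world'];r=pic['range_z']
    v,u=np.mgrid[0:r.shape[0],0:r.shape[1]]
    p=np.stack([(u-K[0,2])/K[0,0]*r,-(v-K[1,2])/K[1,1]*r,-r,np.ones_like(r)],-1)
    P=(p@T.T)[...,:3]; P[r==0]=np.nan
    return P
E
python3 - <<'E'
from h import *
print(env.state(), env.grasp_offset)
for n in ['scene','top']:
    p=get_image(n); cv2.imwrite(f'pics/{n}0.png',p['pixels']); np.save(n+'0.npy',p,allow_pickle=True)
    for t in ['nut','knob','slot','key_grip']:
        for d in models.look_for(p,t)[:4]:
            u,v=d['centre']; print(n,t,d['conf'],u,v,w(p,u,v).round(4))
E
```

```text
{'time_s': 0.0, 'joints': array([-1.41011213e+00,  2.45771838e-01,  1.55899856e+00, -2.64468782e-05,
        1.33869265e+00, -1.74095424e-01]), 'qvel': array([2.69603681e-06, 3.56426497e-04, 1.57808307e-03, 8.60729865e-04,
       3.95447390e-04, 7.57493921e-04]), 'effort': array([ 6.04378492e-04, -4.15843463e+01, -3.14595795e+01,  6.85349316e-02,
        3.32150445e-02, -1.47573473e-04]), 'position': array([ 0.21346938, -0.61331624,  0.20438068]), 'ee_rot': array([-6.56667856e-04,  8.15035470e-01, -5.79410310e-01, -6.65994138e-04]), 'wrist_force': array([ 0.55511723, -0.2305607 ,  0.38475388]), 'torque': array([-0.00761488, -0.03886194,  0.01390029]), 'opening': 1.000984992028801} 0.0188
scene nut 0.63 298.2 257.5 [0.5691 0.1928 0.0631]
scene knob 0.71 282.6 252.0 [0.6059 0.1808 0.0949]
scene slot 0.57 301.8 263.3 [0.57   0.2062 0.0575]
scene key_grip 0.85 217.1 172.5 [ 0.5199 -0.2261  0.0221]
top nut 0.86 202.0 189.2 [0.5673 0.1683 0.0394]
top knob 0.46 198.0 171.2 [0.6    0.1676 0.1027]
top slot 0.75 198.4 203.2 [0.5327 0.1767 0.0413]
top key_grip 0.8 367.9 207.2 [ 0.5137 -0.2324  0.0444]
```

```bash
python3 - <<'E'
from h import *
for n in ['scene','top']:
    im=cv2.imread(f'pics/{n}0.png')
    cv2.imwrite(f'pics/{n}0b.png',im)
im=cv2.imread('pics/top0.png')
a=cv2.resize(im[140:270,140:270],None,fx=4,fy=4,interpolation=2); b=cv2.resize(im[120:300,310:440],(376,520),interpolation=2)
cv2.imwrite('pics/top0c.png',np.hstack([a,b[:520,:280] if 0 else cv2.resize(b,(270,520))]))
E
```

```text
(no output)
```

View pics/scene0.png

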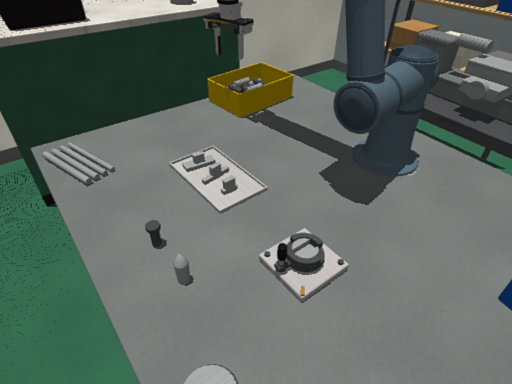

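View pics/top0.png

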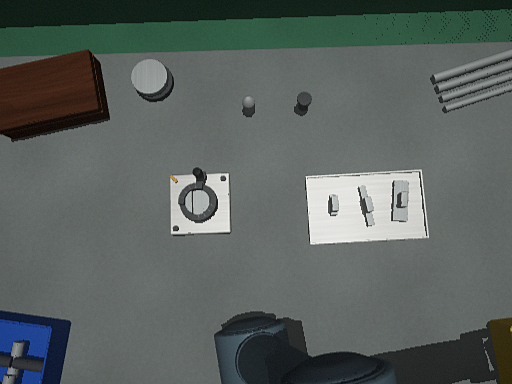

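View pics/top0c.png

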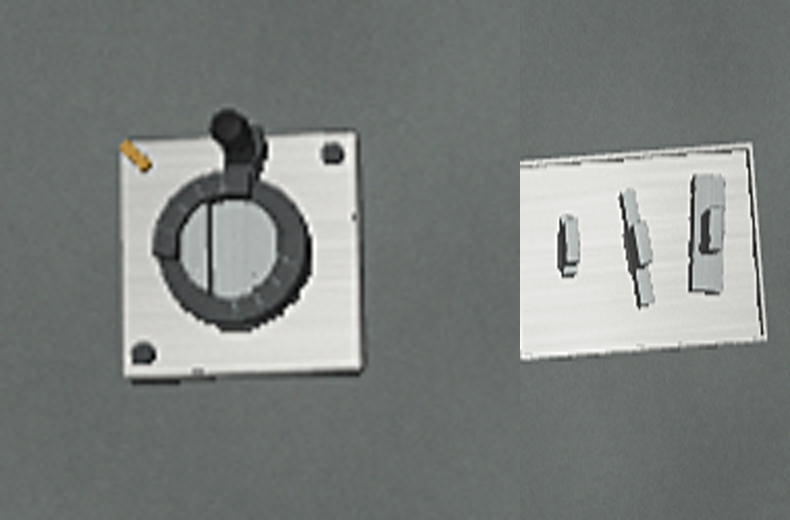

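The scene view shows the crank at (282,252) and the brass ridge at (303,291). In the top view the base is centred near (200,204), the ridge is at (174,180), the knob at (198,171) and the long key in the middle of the tray at (367,207). Next I'll measure these precisely.

```bash
python3 - <<'E'
from h import *
p=np.load('top0.npy',allow_pickle=True).item(); P=cloud(p)
def rect(mask,z,name,px=True):
    m=mask.astype(np.uint8)
    n,l,s,c=cv2.connectedComponentsWithStats(m)
    for i in range(1,n):
        if s[i,4]<15: continue
        v,u=np.where(l==i)
        X=P[v,u]
        r=cv2.minAreaRect((X[:,:2]*1000).astype(np.float32))
        print(name,s[i,4],np.round(c[i],1),'ctr mm',np.round(r[0],1),'size',np.round(r[1],1),'ang',round(r[2],1),'z',X[:,2].min().round(4),X[:,2].max().round(4))
B=(P[...,0]>.4)&(P[...,0]<.7)&(P[...,1]>.05)&(P[...,1]<.3)
rect(B&(P[...,2]>.012),0,'base')
rect(B&(P[...,2]>.085),0,'knobtop')
rect(B&(P[...,2]>.053)&(P[...,2]<.08),0,'castel/spindle')
T=(P[...,0]>.38)&(P[...,0]<.65)&(P[...,1]>-.4)&(P[...,1]<-.06)
rect(T&(P[...,2]>.010),0,'keybar')
rect(T&(P[...,2]>.035),0,'keyblk')
zz=P[...,2]
K=B&(zz>.097); print('knob', np.nanmean(P[K],0), np.unique((zz[B]*1000).round()//3*3,return_counts=True))
# block tops
print(p['cam_to_world'].round(3), p['intrinsics'])
u0=B
cv2.imwrite('pics/zz.png',cv2.resize(np.clip(zz[140:270,140:270]/.11*255,0,255).astype(np.uint8),None,fx=4,fy=4,interpolation=0))
E
```

```text
base 3668 [199.7 202.8] ctr mm [536.5 177.4] size [150.1 150.1] ang 0.9 z 0.0121 0.107
knobtop 71 [197.  171.6] ctr mm [600.4 170.8] size [18.9 18.3] ang 44.6 z 0.0863 0.107
castel/spindle 331 [188.5 194.4] ctr mm [552.6 196.4] size [44.1 73.4] ang 67.4 z 0.0534 0.0666
castel/spindle 320 [205.5 207.4] ctr mm [520.4 158. ] size [44.5 74.5] ang 67.7 z 0.0531 0.0661
keybar 18 [418.9 170.8] ctr mm [ 606.4 -370. ] size [19.3 12.9] ang 49.1 z 0.01 0.0145
keybar 18 [404.4 170.4] ctr mm [ 607.3 -334.1] size [24.6  3.4] ang 87.6 z 0.0101 0.0144
keybar 23 [355.8 173.4] ctr mm [ 602.5 -216.5] size [35.4  3.2] ang 88.7 z 0.01 0.0147
keybar 20 [318.6 175.6] ctr mm [ 599.8 -119.3] size [40.1  3. ] ang 89.7 z 0.01 0.0147
keybar 623 [399.9 200.2] ctr mm [ 533.4 -318.3] size [ 37.6 100.3] ang 84.4 z 0.01 0.0516
keybar 325 [366.5 204.8] ctr mm [ 522.6 -233.8] size [99.3 17.3] ang 10.4 z 0.0102 0.0523
keybar 20 [307.5 198.4] ctr mm [542.2 -91. ] size [ 2.8 37.5] ang 88.6 z 0.01 0.0158
keybar 161 [333.4 204.2] ctr mm [ 525.3 -152.5] size [48.5 16.5] ang 2.6 z 0.0109 0.0518
keybar 36 [426.2 224. ] ctr mm
[... 835 characters left out ...]
 42.,  45.,  48.,  51.,  54.,
        57.,  60.,  63.,  66.,  72.,  75.,  78.,  81.,  84.,  87.,  90.,
        96.,  99., 102., 105.]), array([  34,  770, 3584, 2967,  458,   16,    8,   15,  134,  766, 1081,
        298,   46,   12,    8,   15,   60,  237,  187,   59,   20,   47,
        183,  301,  114,    4,    3,    2,    2,    5,    2,    3,    4,
          7,   19,   28,    9]))
[[-0.019  0.989 -0.149  0.397]
 [-0.999 -0.023 -0.024 -0.004]
 [-0.027  0.149  0.988  1.13 ]
 [ 0.     0.     0.     1.   ]] [[451.93845835   0.         261.5379508 ]
 [  0.         451.93845835 189.83391289]
 [  0.           0.           1.        ]]<stdin>:24: RuntimeWarning: invalid value encountered in cast
```

View pics/zz.png

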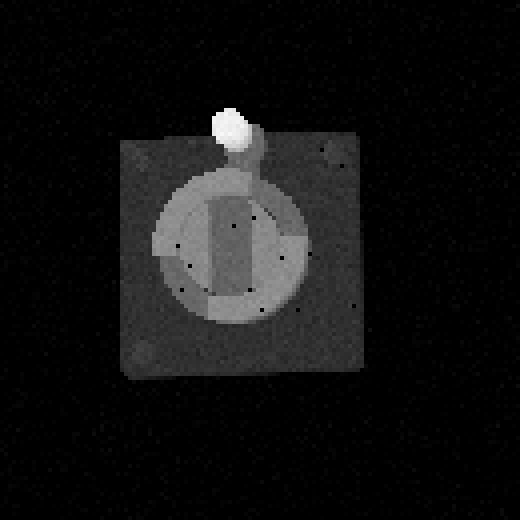

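```bash
cat >> h.py <<'E'
def tool_delta(dw,q=None):
    s=env.state(); q=s['ee_rot'] if q is None else q
    r=R.from_quat([q[1],q[2],q[3],q[0]]).as_matrix()
    yaw=np.arctan2(r[1,0],r[0,0]); ex=np.array([np.cos(yaw),np.sin(yaw),0]); ey=np.array([np.sin(yaw),-np.cos(yaw),0])
    d=np.asarray(dw,float); return np.round(np.array([d@ex,d@ey,-d[2]])*1000,1), np.degrees(yaw)
E
python3 - <<'E'
from h import *
p=env.state()['position']
print(tool_delta(np.array([.6005,.1708,.16])-p))
T=np.load('top0.npy',allow_pickle=True).item(); P=cloud(T)
c=np.array([.5365,.1774]);r=np.hypot(P[...,0]-c[0],P[...,1]-c[1]);z=P[...,2]
m=(r<.026)&(z<.05)&(z>.035); X=P[m][:,:2]; print('slot',np.array(X).mean(0),cv2.fitLine(X.astype(np.float32),2,0,.01,.01).ravel(), m.sum())
m2=(r<.055)&(z>.038)&(z<.075); print(P[m2].mean(0), cv2.minEnclosingCircle(P[m2][:,:2].astype(np.float32)))
print(cv2.minAreaRect((P[(r<.12)&(z>.012)&(z<.03)][:,:2]*1000).astype(np.float32)))
S=np.load('scene0.npy',allow_pickle=True).item();Q=cloud(S)
r=np.hypot(Q[...,0]-c[0],Q[...,1]-c[1]);z=Q[...,2]
print(cv2.minAreaRect((Q[(r<.12)&(z>.012)&(z<.03)][:,:2]*1000).astype(np.float32)))
m=(r<.1)&(z>.085);print('knob scene',Q[m].mean(0),m.sum())
E
```

```text
(array([-614. , -623.3,   45.5]), np.float64(-70.81644055003609))
slot [0.53643595 0.1789519 ] [0.9996789  0.02534037 0.53643596 0.1789519 ] 209
[0.53730673 0.17710871 0.05321391] ((0.5406861305236816, 0.17535611987113953), 0.050260476768016815)
((536.4514770507812, 177.4319305419922), (150.1078338623047, 150.124267578125), 0.8873846530914307)
((536.1582641601562, 179.23326110839844), (150.93008422851562, 150.07882690429688), 0.8856808543205261)
knob scene [0.60320687 0.17597617 0.09851796] 114
```

servo_tool(
  deltas=[
    {"xyz": [-614, -623, 0], "claw": 0.3},
    {"xyz": [-614, -623, 0], "claw": 0.3},
    {"xyz": [-614, -623, 0], "claw": 0.3},
    {"xyz": [-614, -623, 0], "claw": 0.3},
    {"xyz": [-614, -623, 0], "claw": 0.3},
    {"xyz": [-614, -623, 0], "claw": 0.3},
    {"xyz": [-614, -623, 0], "claw": 0.3},
    {"xyz": [-614, -623, 0], "claw": 0.3},
    {"xyz": [-614, -623, 0], "claw": 0.3},
    {"xyz": [-614, -623, 0], "claw": 0.3},
    {"xyz": [-614, -623, 0], "claw": 0.3},
    {"xyz": [-614, -623, 0], "claw": 0.3},
    {"xyz": [-614, -623, 0], "claw": 0.3},
    {"xyz": [-614, -623, 0], "claw": 0.3},
    {"xyz": [-614, -623, 0], "claw": 0.3},
    {"xyz": [-614, -623, 0], "claw": 0.3},
    {"xyz": [-614, -623, 20], "claw": 0.3},
    {"xyz": [-614, -623, 30], "claw": 0.3},
    {"xyz": [-614, -623, 40], "claw": 0.3},
    {"xyz": [-614, -623, 45], "claw": 0.3},
  ],
)

```text
invalid input
```

```bash
python3 - <<'E'
from h import *
s=env.state();print(s['time_s'],s['position'],s['joints'],s['ee_rot'],s['opening'])
p=get_image('wrist'); cv2.imwrite('pics/w1.png',p['pixels']); np.save('w1.npy',{'p':p,'s':s},allow_pickle=True)
print(p['mount'],p['intrinsics'])
for t in ['knob','slot']: print(models.look_for(p,t)[:2])
E
```

```text
0.5 [ 0.21359447 -0.61391893  0.2054784 ] [-1.41009117e+00  2.45061297e-01  1.55780304e+00  2.35711153e-05
  1.33869352e+00 -1.74116537e-01] [ 4.33026455e-06  8.15044677e-01 -5.79398113e-01  2.03853179e-05] 1.0012788814194529
[[ 9.99999019e-01 -1.43914310e-04 -1.39328882e-03  7.32765412e-04]
 [-5.06351325e-04 -9.64580344e-01 -2.63788748e-01 -7.58338867e-02]
 [-1.30597604e-03  2.63789194e-01 -9.64579471e-01 -1.79837286e-01]
 [ 0.00000000e+00  0.00000000e+00  0.00000000e+00  1.00000000e+00]] [[297.31863964   0.         256.98812693]
 [  0.         297.31863964 188.123603  ]
 [  0.           0.           1.        ]]
[]
[]
```

View pics/w1.png

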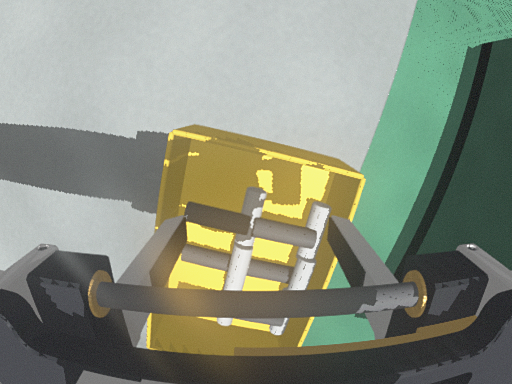

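The wrist view only shows the yellow bin, because the move was refused. I'll retry with the rotation field included.

servo_tool(
  deltas=[
    {"xyz": [-614, -623, 0], "rotation": [0, 0, 0], "claw": 0.3},
    {"xyz": [-614, -623, 0], "rotation": [0, 0, 0], "claw": 0.3},
    {"xyz": [-614, -623, 0], "rotation": [0, 0, 0], "claw": 0.3},
    {"xyz": [-614, -623, 0], "rotation": [0, 0, 0], "claw": 0.3},
    {"xyz": [-614, -623, 0], "rotation": [0, 0, 0], "claw": 0.3},
    {"xyz": [-614, -623, 0], "rotation": [0, 0, 0], "claw": 0.3},
    {"xyz": [-614, -623, 0], "rotation": [0, 0, 0], "claw": 0.3},
    {"xyz": [-614, -623, 0], "rotation": [0, 0, 0], "claw": 0.3},
    {"xyz": [-614, -623, 0], "rotation": [0, 0, 0], "claw": 0.3},
    {"xyz": [-614, -623, 0], "rotation": [0, 0, 0], "claw": 0.3},
    {"xyz": [-614, -623, 0], "rotation": [0, 0, 0], "claw": 0.3},
    {"xyz": [-614, -623, 0], "rotation": [0, 0, 0], "claw": 0.3},
    {"xyz": [-614, -623, 0], "rotation": [0, 0, 0], "claw": 0.3},
    {"xyz": [-614, -623, 0], "rotation": [0, 0, 0], "claw": 0.3},
    {"xyz": [-614, -623, 0], "rotation": [0, 0, 0], "claw": 0.3},
    {"xyz": [-614, -623, 0], "rotation": [0, 0, 0], "claw": 0.3},
    {"xyz": [-614, -623, 20], "rotation": [0, 0, 0], "claw": 0.3},
    {"xyz": [-614, -623, 30], "rotation": [0, 0, 0], "claw": 0.3},
    {"xyz": [-614, -623, 40], "rotation": [0, 0, 0], "claw": 0.3},
    {"xyz": [-614, -623, 45], "rotation": [0, 0, 0], "claw": 0.3},
  ],
)

```text
time_s: 2.32
position: [0.5816, 0.1327, 0.1743]
ee_rot: [-0.001, 0.815, -0.579, 0.001]
wrist_force: [0.0, -0.7, 0.6]
opening: 0.702
```

```bash
cat >> h.py <<'E'
def wcloud(p,s):
    K=p['intrinsics'];r=p['range_z'];h,wd=r.shape
    v,u=np.mgrid[0:h,0:wd]; a=(u-K[0,2])/K[0,0]; b=(v-K[1,2])/K[1,1]
    th=np.hypot(a,b); k=np.where(th>1e-6,np.tan(np.minimum(th,1.4))/np.maximum(th,1e-6),1)
    q=np.stack([a*k*r,-b*k*r,-r,np.ones_like(r)],-1)
    M=np.eye(4); e=s['ee_rot']; M[:3,:3]=R.from_quat([e[1],e[2],e[3],e[0]]).as_matrix(); M[:3,3]=s['position']
    X=(q@(M@p['mount']).T)[...,:3]; X[(r==0)|(th>1.35)]=np.nan; return X
def wshot(name):
    s=env.state(); p=get_image('wrist'); cv2.imwrite(f'pics/{name}.png',p['pixels']); np.save(name+'.npy',{'p':p,'s':s},allow_pickle=True)
    return p,s,wcloud(p,s)
E
python3 - <<'E'
from h import *
p,s,X=wshot('w2')
print(s['time_s'],s['position'],s['joints'])
for t in ['knob','slot']:
    for d in models.look_for(p,t)[:2]:
        u,v=d['centre']; print(t,d,X[int(v),int(u)])
z=X[...,2];c=np.array([.5365,.1775]);r=np.hypot(X[...,0]-c[0],X[...,1]-c[1])
m=(r<.12)&(z>.012)&(z<.03);print(m.sum(),cv2.minAreaRect((X[m][:,:2]*1000).astype(np.float32)))
m=(np.hypot(X[...,0]-.6,X[...,1]-.171)<.02)&(z>.097)&(z<.11);print('knobtop',X[m].mean(0),m.sum())
m=(r<.026)&(z<.05)&(z>.035);print('slot',X[m].mean(0),cv2.fitLine(X[m][:,:2].astype(np.float32),2,0,.01,.01).ravel())
E
```

```text
2.3167 [0.5815746  0.13274072 0.1742871 ] [ 3.45344027e-02  1.49828214e-01  1.72658818e+00 -7.03319388e-05
  1.26294563e+00  1.26995664e+00]
knob {'centre': [225.0, 162.0], 'conf': 0.8} [0.60223499 0.16763823 0.1052266 ]
slot {'centre': [216.9, 191.0], 'conf': 0.72} [0.55648042 0.16975875 0.04554252]
8050 ((535.9324951171875, 176.45855712890625), (149.831298828125, 150.8807830810547), 1.0348762273788452)
knobtop [0.60105142 0.17023618 0.10415518] 443
slot [0.54010238 0.17686984 0.04461306] [0.99846363 0.05541077 0.54010236 0.17686984]
```

View pics/w2.png

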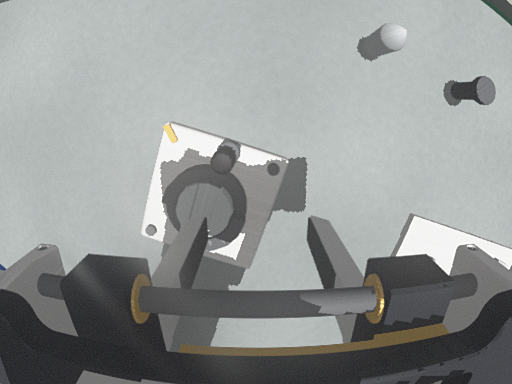

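```bash
python3 - <<'E'
from h import *
s=env.state();p=s['position'];print(s['time_s'],p,s['qvel'].round(3))
print(tool_delta(np.array([.601,.1708,.072])-p))
E
```

```text
2.4667 [0.57997225 0.13253594 0.17203272] [-0.054 -0.054  0.019 -0.011  0.005 -0.011]
(array([-29.1, -32.5, 100. ]), np.float64(-70.59620297352254))
```

servo_tool(
  deltas=[
    {"xyz": [-29, -32.5, 10], "rotation": [0, 0, 0], "claw": 0.3},
    {"xyz": [-29, -32.5, 30], "rotation": [0, 0, 0], "claw": 0.3},
    {"xyz": [-29, -32.5, 60], "rotation": [0, 0, 0], "claw": 0.4},
    {"xyz": [-29, -32.5, 85], "rotation": [0, 0, 0], "claw": 0.4},
    {"xyz": [-29, -32.5, 100], "rotation": [0, 0, 0], "claw": 0.4},
    {"xyz": [-29, -32.5, 100], "rotation": [0, 0, 0], "claw": 0.4},
    {"xyz": [-29, -32.5, 100], "rotation": [0, 0, 0], "claw": 0.4},
    {"xyz": [-29, -32.5, 100], "rotation": [0, 0, 0], "claw": 0.4},
  ],
)

```text
time_s: 3.13
position: [0.6028, 0.1678, 0.0758]
ee_rot: [-0.001, 0.815, -0.58, 0.001]
wrist_force: [-0.2, -0.3, -0.4]
opening: 0.598
```

```bash
python3 - <<'E'
from h import *
p,s,X=wshot('w3'); print(s['position'],s['qvel'].round(3),s['wrist_force'])
z=X[...,2]
m=(np.hypot(X[...,0]-.601,X[...,1]-.171)<.025)&(z>.097)&(z<.11);print('knobtop',X[m].mean(0),m.sum(),cv2.minEnclosingCircle(X[m][:,:2].astype(np.float32)))
E
```

```text
[0.6028136  0.16783972 0.07575846] [ 0.006 -0.008 -0.014 -0.002 -0.003  0.001] [-0.2111608  -0.2945402  -0.38117006]
knobtop [0.60137746 0.17340337 0.10371128] 1056 ((0.5985486507415771, 0.17827220261096954), 0.017788169905543327)
```

View pics/w3.png

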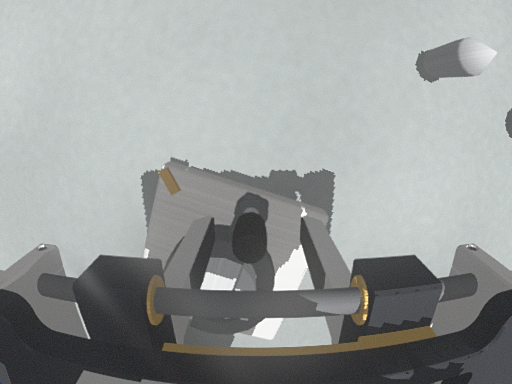

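The knob sits at (250,235) between the fingers, slightly left of centre. I'll close on it and work out the circle.

servo_tool(
  deltas=[
    {"xyz": [-3.4, 0.7, 2], "rotation": [0, 0, 0], "claw": 0.6},
    {"xyz": [-3.4, 0.7, 3], "rotation": [0, 0, 0], "claw": 1},
    {"xyz": [-3.4, 0.7, 3], "rotation": [0, 0, 0], "claw": 1},
    {"xyz": [-3.4, 0.7, 3], "rotation": [0, 0, 0], "claw": 1},
    {"xyz": [-3.4, 0.7, 3], "rotation": [0, 0, 0], "claw": 1},
    {"xyz": [-3.4, 0.7, 3], "rotation": [0, 0, 0], "claw": 1},
  ],
)

```text
time_s: 3.68
position: [0.5998, 0.1716, 0.0708]
ee_rot: [-0.0, 0.815, -0.579, -0.0]
wrist_force: [0.4, -0.9, 1.8]
opening: 0.218
```

```bash
cat > circ.py <<'E'
from h import *
import sys
c=np.array([.5363,.177])
def rows(p0,phis,phi0):
    # shift relative to the circle point at phi0, correcting none of the static offset
    for i,f in enumerate(phis):
        a=np.radians(f); t=c+.065*np.array([np.cos(a),np.sin(a)])
        dz=-(phi0-f)/360*.005
        d,_=tool_delta(np.r_[t-p0[:2],dz]); print(f, d.tolist())
E
python3 - <<'E'
from circ import *
s=env.state();p=s['position'];print(p,s['wrist_force'],s['opening'])
v=p[:2]-c; phi=np.degrees(np.arctan2(v[1],v[0]));print('phi',phi,'r',np.hypot(*v))
rows(p,np.linspace(phi,phi-171,20)[1:].round(1),phi)
E
```

```text
[0.59978533 0.17155302 0.07077384] [ 0.38023857 -0.92140299  1.79114139] 0.21833851282705813
phi -4.90391087423198 r 0.06371857487020051
-13.9 [9.5, 3.7, 0.1]
-22.9 [17.6, 9.9, 0.2]
-31.9 [24.6, 17.3, 0.4]
-40.9 [30.3, 25.8, 0.5]
-49.9 [34.7, 35.0, 0.6]
-58.9 [37.6, 44.8, 0.7]
-67.9 [38.9, 54.9, 0.9]
-76.9 [38.6, 65.1, 1.0]
-85.9 [36.8, 75.1, 1.1]
-94.9 [33.3, 84.7, 1.2]
-103.9 [28.5, 93.7, 1.4]
-112.9 [22.2, 101.7, 1.5]
-121.9 [14.8, 108.7, 1.6]
-130.9 [6.4, 114.5, 1.7]
-139.9 [-2.8, 118.9, 1.9]
-148.9 [-12.6, 121.8, 2.0]
-157.9 [-22.7, 123.1, 2.1]
-166.9 [-32.9, 122.8, 2.2]
-175.9 [-42.9, 120.9, 2.4]
```

servo_tool(
  deltas=[
    {"xyz": [9.5, 3.7, 0.1], "rotation": [0, 0, 0], "claw": 1},
    {"xyz": [17.6, 9.9, 0.2], "rotation": [0, 0, 0], "claw": 1},
    {"xyz": [24.6, 17.3, 0.4], "rotation": [0, 0, 0], "claw": 1},
    {"xyz": [30.3, 25.8, 0.5], "rotation": [0, 0, 0], "claw": 1},
    {"xyz": [34.7, 35.0, 0.6], "rotation": [0, 0, 0], "claw": 1},
    {"xyz": [37.6, 44.8, 0.7], "rotation": [0, 0, 0], "claw": 1},
    {"xyz": [38.9, 54.9, 0.9], "rotation": [0, 0, 0], "claw": 1},
    {"xyz": [38.6, 65.1, 1.0], "rotation": [0, 0, 0], "claw": 1},
    {"xyz": [36.8, 75.1, 1.1], "rotation": [0, 0, 0], "claw": 1},
    {"xyz": [33.3, 84.7, 1.2], "rotation": [0, 0, 0], "claw": 1},
    {"xyz": [33.3, 84.7, 1.2], "rotation": [0, 0, 0], "claw": 1},
  ],
)

```text
time_s: 4.6
position: [0.5295, 0.1127, 0.0695]
ee_rot: [-0.001, 0.815, -0.58, -0.001]
wrist_force: [-1.2, 5.5, -1.3]
opening: 0.222
```

```bash
python3 - <<'E'
from circ import *
s=env.state();p=s['position'];print(p,s['wrist_force'],s['torque'],s['opening'])
v=p[:2]-c; phi=np.degrees(np.arctan2(v[1],v[0]));print('phi',phi,'r',np.hypot(*v))
rows(p,np.linspace(phi,phi-171,20)[1:].round(1),phi)
E
```

```text
[0.52945418 0.11270153 0.06954672] [-1.21024203  5.45712895 -1.26535887] [ 0.82806052  0.09976321 -0.03974686] 0.22230709906367313
phi -96.07735299240522 r 0.06466188230161533
-105.1 [-4.8, 9.0, 0.1]
-114.1 [-11.2, 17.0, 0.3]
-123.1 [-18.7, 23.8, 0.4]
-132.1 [-27.2, 29.4, 0.5]
-141.1 [-36.5, 33.6, 0.6]
-150.1 [-46.4, 36.3, 0.8]
-159.1 [-56.5, 37.4, 0.9]
-168.1 [-66.7, 36.9, 1.0]
-177.1 [-76.7, 34.8, 1.1]
-186.1 [-86.2, 31.2, 1.3]
-195.1 [-95.1, 26.2, 1.4]
-204.1 [-103.0, 19.8, 1.5]
-213.1 [-109.9, 12.2, 1.6]
-222.1 [-115.5, 3.7, 1.8]
-231.1 [-119.7, -5.6, 1.9]
-240.1 [-122.4, -15.5, 2.0]
-249.1 [-123.5, -25.6, 2.1]
-258.1 [-123.0, -35.8, 2.3]
-267.1 [-120.9, -45.8, 2.4]
```

Radius is 64.7 mm and forces are low, so I'll keep turning.

servo_tool(
  deltas=[
    {"xyz": [-4.8, 9.0, 0.1], "rotation": [0, 0, 0], "claw": 1},
    {"xyz": [-11.2, 17.0, 0.3], "rotation": [0, 0, 0], "claw": 1},
    {"xyz": [-18.7, 23.8, 0.4], "rotation": [0, 0, 0], "claw": 1},
    {"xyz": [-27.2, 29.4, 0.5], "rotation": [0, 0, 0], "claw": 1},
    {"xyz": [-36.5, 33.6, 0.6], "rotation": [0, 0, 0], "claw": 1},
    {"xyz": [-46.4, 36.3, 0.8], "rotation": [0, 0, 0], "claw": 1},
    {"xyz": [-56.5, 37.4, 0.9], "rotation": [0, 0, 0], "claw": 1},
    {"xyz": [-66.7, 36.9, 1.0], "rotation": [0, 0, 0], "claw": 1},
    {"xyz": [-76.7, 34.8, 1.1], "rotation": [0, 0, 0], "claw": 1},
    {"xyz": [-86.2, 31.2, 1.3], "rotation": [0, 0, 0], "claw": 1},
    {"xyz": [-95.1, 26.2, 1.4], "rotation": [0, 0, 0], "claw": 1},
    {"xyz": [-103, 19.8, 1.5], "rotation": [0, 0, 0], "claw": 1},
    {"xyz": [-103, 19.8, 1.5], "rotation": [0, 0, 0], "claw": 1},
  ],
)

```text
time_s: 5.68
position: [0.4765, 0.2055, 0.0679]
ee_rot: [0.0, 0.815, -0.579, -0.002]
wrist_force: [-5.8, 4.0, 5.2]
opening: 0.216
```

```bash
python3 - <<'E'
from circ import *
s=env.state();p=s['position'];print(p,s['wrist_force'],s['torque'],s['opening'])
v=p[:2]-c; phi=np.degrees(np.arctan2(v[1],v[0]))%360-360;print('phi',phi,'r',np.hypot(*v))
rows(p,np.linspace(phi,-314,13)[1:].round(1),phi)
E
```

```text
[0.476479   0.20547898 0.06792637] [-5.77154031  4.003763    5.20669815] [0.71483776 1.00702076 0.05966726] 0.21590739744059936
phi -205.45771050404483 r 0.06625409030121106
-214.5 [-5.8, -8.7, 0.1]
-223.5 [-11.2, -17.3, 0.3]
-232.6 [-15.2, -26.8, 0.4]
-241.6 [-17.6, -36.8, 0.5]
-250.7 [-18.4, -47.0, 0.6]
-259.7 [-17.6, -57.2, 0.8]
-268.8 [-15.2, -67.2, 0.9]
-277.8 [-11.3, -76.6, 1.0]
-286.9 [-5.9, -85.4, 1.1]
-295.9 [0.8, -93.2, 1.3]
-305.0 [8.6, -99.8, 1.4]
-314.0 [17.4, -105.1, 1.5]
```

servo_tool(
  deltas=[
    {"xyz": [-5.8, -8.7, 0.1], "rotation": [0, 0, 0], "claw": 1},
    {"xyz": [-11.2, -17.3, 0.3], "rotation": [0, 0, 0], "claw": 1},
    {"xyz": [-15.2, -26.8, 0.4], "rotation": [0, 0, 0], "claw": 1},
    {"xyz": [-17.6, -36.8, 0.5], "rotation": [0, 0, 0], "claw": 1},
    {"xyz": [-18.4, -47.0, 0.6], "rotation": [0, 0, 0], "claw": 1},
    {"xyz": [-17.6, -57.2, 0.8], "rotation": [0, 0, 0], "claw": 1},
    {"xyz": [-15.2, -67.2, 0.9], "rotation": [0, 0, 0], "claw": 1},
    {"xyz": [-11.3, -76.6, 1.0], "rotation": [0, 0, 0], "claw": 1},
    {"xyz": [-5.9, -85.4, 1.1], "rotation": [0, 0, 0], "claw": 1},
    {"xyz": [0.8, -93.2, 1.3], "rotation": [0, 0, 0], "claw": 1},
    {"xyz": [8.6, -99.8, 1.4], "rotation": [0, 0, 0], "claw": 1},
    {"xyz": [17.4, -105.1, 1.5], "rotation": [0, 0, 0], "claw": 1},
    {"xyz": [17.4, -105.1, 1.5], "rotation": [0, 0, 0], "claw": 1},
    {"xyz": [17.4, -105.1, 1.5], "rotation": [0, 0, 0], "claw": 1},
  ],
)

```text
time_s: 6.85
position: [0.5841, 0.2201, 0.0665]
ee_rot: [-0.0, 0.815, -0.58, 0.001]
wrist_force: [2.5, 1.7, -2.2]
opening: 0.22
```

```bash
python3 - <<'E'
from circ import *
s=env.state();p=s['position'];print(p,s['wrist_force'],s['torque'],s['opening'])
v=p[:2]-c; phi=np.degrees(np.arctan2(v[1],v[0]))%360-360;print('phi',phi,'r',np.hypot(*v))
rows(p,[-314],phi)
E
```

```text
[0.58409805 0.22008708 0.06650038] [ 2.54647097  1.67625079 -2.17344573] [ 0.22581657 -0.53979403 -0.01820345] 0.2204938361000607
phi -317.9672301340314 r 0.06435176888233064
-314 [-4.3, 1.3, -0.1]
```

servo_tool(
  deltas=[
    {"xyz": [-4.3, 1.3, 0], "rotation": [0, 0, 0], "claw": 1},
    {"xyz": [-4.3, 1.3, 0], "rotation": [0, 0, 0], "claw": 1},
    {"xyz": [-4.3, 1.3, 0], "rotation": [0, 0, 0], "claw": 1},
    {"xyz": [-4.3, 1.3, 0], "rotation": [0, 0, 0], "claw": 0.5},
    {"xyz": [-4.3, 1.3, 0], "rotation": [0, 0, 0], "claw": 0.5},
    {"xyz": [-4.3, 1.3, 0], "rotation": [0, 0, 0], "claw": 0.5},
    {"xyz": [-4.3, 1.3, -30], "rotation": [0, 0, 0], "claw": 0.5},
    {"xyz": [-4.3, 1.3, -70], "rotation": [0, 0, 0], "claw": 0.5},
    {"xyz": [-4.3, 1.3, -110], "rotation": [0, 0, 0], "claw": 0.5},
  ],
)

```text
time_s: 7.6
position: [0.5792, 0.2245, 0.1763]
ee_rot: [0.001, 0.815, -0.579, -0.001]
wrist_force: [1.0, -0.1, 0.7]
opening: 0.499
```

```bash
python3 - <<'E'
from h import *
s=env.state();p=s['position'];print(p,s['wrist_force'],s['opening'])
k=np.array([.5226,-.234,.15]); print(tool_delta(k-p))
a=np.degrees(s['joints']);print(a)
E
```

```text
[0.57915559 0.22452897 0.1762551 ] [ 1.02592929 -0.10040878  0.66758408] 0.4988234501157306
(array([414.5, 204.1,  26.3]), np.float64(-70.81355605431776))
[1.07439043e+01 1.19094846e+01 9.49123139e+01 5.79115660e-03
 7.33982580e+01 8.15557235e+01]
```

servo_tool(
  deltas=[
    {"xyz": [414, 204, 0], "rotation": [0, 0, 0.1], "claw": 0.5},
    {"xyz": [414, 204, 0], "rotation": [0, 0, 0.16], "claw": 0.5},
    {"xyz": [414, 204, 0], "rotation": [0, 0, 0.16], "claw": 0.5},
    {"xyz": [414, 204, 0], "rotation": [0, 0, 0.16], "claw": 0.5},
    {"xyz": [414, 204, 0], "rotation": [0, 0, 0.16], "claw": 0.5},
    {"xyz": [414, 204, 0], "rotation": [0, 0, 0.16], "claw": 0.5},
    {"xyz": [414, 204, 0], "rotation": [0, 0, 0.16], "claw": 0.5},
    {"xyz": [414, 204, 0], "rotation": [0, 0, 0.16], "claw": 0.5},
    {"xyz": [414, 204, 0], "rotation": [0, 0, 0.16], "claw": 0.5},
    {"xyz": [414, 204, 26], "rotation": [0, 0, 0.16], "claw": 0.5},
    {"xyz": [414, 204, 26], "rotation": [0, 0, 0.16], "claw": 0.5},
    {"xyz": [414, 204, 26], "rotation": [0, 0, 0.16], "claw": 0.5},
    {"xyz": [414, 204, 26], "rotation": [0, 0, 0.16], "claw": 0.5},
    {"xyz": [414, 204, 26], "rotation": [0, 0, 0.16], "claw": 0.5},
    {"xyz": [414, 204, 26], "rotation": [0, 0, 0.16], "claw": 0.5},
  ],
)

```text
time_s: 8.85
position: [0.5244, -0.232, 0.1509]
ee_rot: [-0.0, 0.767, -0.642, 0.0]
wrist_force: [-0.4, 0.4, 1.0]
opening: 0.497
```

```bash
python3 - <<'E'
from h import *
p,s,X=wshot('w4'); print(s['time_s'],s['position'],tool_delta([0,0,0]))
z=X[...,2]; c=np.array([.5226,-.234]); r=np.hypot(X[...,0]-c[0],X[...,1]-c[1])
for n,m in [('bar',(r<.058)&(z>.0115)&(z<.055)),('blk',(r<.03)&(z>.035)&(z<.055)),('blktop',(r<.03)&(z>.044)&(z<.055))]:
    mm=cv2.morphologyEx(m.astype(np.uint8),cv2.MORPH_OPEN,np.ones((3,3)))>0
    print(n,m.sum(),X[mm].mean(0),cv2.minAreaRect((X[mm][:,:2]*1000).astype(np.float32)))
for d in models.look_for(p,'key_grip')[:2]:
    u,v=d['centre'];print(d,X[int(v),int(u)])
p=get_image('top');cv2.imwrite('pics/top1.png',cv2.resize(p['pixels'][140:270,140:270],None,fx=4,fy=4,interpolation=2))
P=cloud(p);z=P[...,2];c=np.array([.5365,.1775]);r=np.hypot(P[...,0]-c[0],P[...,1]-c[1])
m=(r<.1)&(z>.09); k=P[m].mean(0); print('knob',k,np.degrees(np.arctan2(k[1]-c[1],k[0]-c[0])),np.hypot(*(k[:2]-c)))
m=(r<.046)&(r>.031)&(z>.036)&(z<.050); q=P[m]; print('gaps',m.sum(),cv2.fitLine(q[:,:2].astype(np.float32),2,0,.01,.01).ravel(),q[:,2].mean())
E
```

```text
8.85 [ 0.52436182 -0.23196981  0.15091733] (array([ 0.,  0., -0.]), np.float64(-79.86590019836117))
bar 1302 [ 0.52768181 -0.23431944  0.03238339] ((522.4927978515625, -235.18991088867188), (99.22376251220703, 15.326016426086426), 10.230109214782715)
blk 599 [ 0.52305002 -0.234931    0.04801778] ((521.6732177734375, -235.28062438964844), (36.18879699707031, 15.124728202819824), 10.08220100402832)
blktop 570 [ 0.52223803 -0.23509919  0.04847677] ((521.69287109375, -235.32000732421875), (36.185508728027344, 15.121743202209473), 9.936607360839844)
{'centre': [256.7, 180.6], 'conf': 0.77} [ 0.5315264  -0.23098058  0.04896754]
knob [0.58020513 0.22404517 0.09808659] 46.802412266452215 0.06384818712289865
gaps 232 [0.9985413 0.0539936 0.5327686 0.1756873] 0.04138965840672961
```

View pics/w4.png

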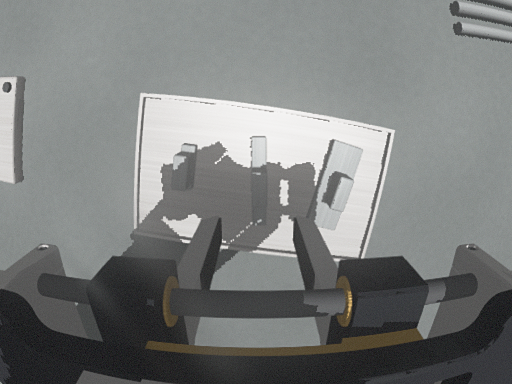

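View pics/top1.png

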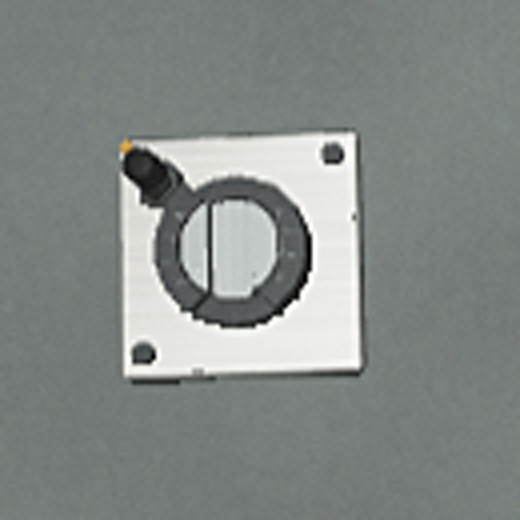

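Top view: the knob covers the ridge and the gap lines up with the slot; the measured knob angle is 46.8° against about 46°. Wrist view: the long narrow key is at (258,180), aligned with the jaws.

```bash
python3 - <<'E'
from h import *
p=env.state()['position']; print(p,tool_delta(np.array([.522,-.2347,.025])-p))
E
```

```text
[ 0.52450165 -0.2319874   0.15108298] (array([  2.2,   2.9, 126.1]), np.float64(-79.85638481114331))
```

servo_tool(
  deltas=[
    {"xyz": [2.2, 2.9, 30], "rotation": [0, 0, 0], "claw": 0.5},
    {"xyz": [2.2, 2.9, 60], "rotation": [0, 0, 0], "claw": 0.5},
    {"xyz": [2.2, 2.9, 90], "rotation": [0, 0, 0], "claw": 0.5},
    {"xyz": [2.2, 2.9, 110], "rotation": [0, 0, 0], "claw": 0.5},
    {"xyz": [2.2, 2.9, 120], "rotation": [0, 0, 0], "claw": 0.5},
    {"xyz": [2.2, 2.9, 126], "rotation": [0, 0, 0], "claw": 0.5},
    {"xyz": [2.2, 2.9, 126], "rotation": [0, 0, 0], "claw": 0.5},
    {"xyz": [2.2, 2.9, 126], "rotation": [0, 0, 0], "claw": 0.5},
    {"xyz": [2.2, 2.9, 126], "rotation": [0, 0, 0], "claw": 0.5},
  ],
)

```text
time_s: 9.75
position: [0.5227, -0.2366, 0.0262]
ee_rot: [-0.0, 0.766, -0.643, 0.002]
wrist_force: [-0.2, -0.5, 0.3]
opening: 0.499
```

```bash
python3 - <<'E'
from h import *
p,s,X=wshot('w5'); print(s['position'],s['wrist_force'],tool_delta(np.array([.522,-.2347,.025])-s['position']))
E
```

```text
[ 0.522661   -0.23664735  0.02623996] [-0.20439302 -0.49001659  0.34805542] (array([-2. ,  0.3,  1.2]), np.float64(-79.9730207286952))
```

View pics/w5.png

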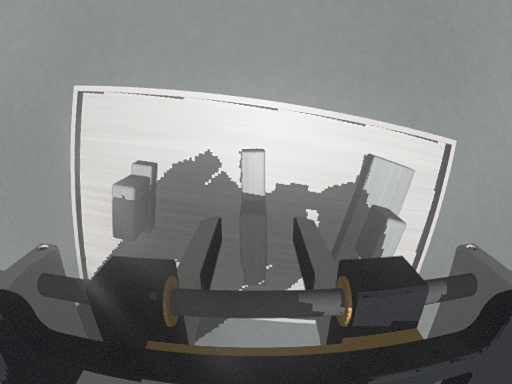

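The key block at (254,210) lies between the fingers. I'll close, wait, then lift.

servo_tool(
  deltas=[
    {"xyz": [-2, 0.3, 1.2], "rotation": [0, 0, 0], "claw": 0.6},
    {"xyz": [-2, 0.3, 1.2], "rotation": [0, 0, 0], "claw": 0.8},
    {"xyz": [-2, 0.3, 1.2], "rotation": [0, 0, 0], "claw": 1},
    {"xyz": [-2, 0.3, 1.2], "rotation": [0, 0, 0], "claw": 1},
    {"xyz": [-2, 0.3, 1.2], "rotation": [0, 0, 0], "claw": 1},
    {"xyz": [-2, 0.3, 1.2], "rotation": [0, 0, 0], "claw": 1},
    {"xyz": [-2, 0.3, 1.2], "rotation": [0, 0, 0], "claw": 1},
  ],
)

```text
time_s: 10.38
position: [0.5208, -0.2342, 0.0234]
ee_rot: [0.0, 0.766, -0.643, 0.0]
wrist_force: [-0.1, -0.6, 0.5]
opening: 0.167
```

servo_tool(
  deltas=[
    {"xyz": [-2, 0, -10], "rotation": [0, 0, 0], "claw": 1},
    {"xyz": [-2, 0, -30], "rotation": [0, 0, 0], "claw": 1},
    {"xyz": [-2, 0, -60], "rotation": [0, 0, 0], "claw": 1},
    {"xyz": [-2, 0, -95], "rotation": [0, 0, 0], "claw": 1},
    {"xyz": [-2, 0, -130], "rotation": [0, 0, 0], "claw": 1},
    {"xyz": [-2, 0, -130], "rotation": [0, 0, 0], "claw": 1},
    {"xyz": [-2, 0, -130], "rotation": [0, 0, 0], "claw": 1},
  ],
)

```text
time_s: 10.97
position: [0.5216, -0.2328, 0.156]
ee_rot: [-0.0, 0.766, -0.643, 0.002]
wrist_force: [-0.8, 0.5, -2.6]
opening: 0.171
```

```bash
python3 - <<'E'
from h import *
p,s,X=wshot('w6'); print(s['position'],s['wrist_force'],s['opening'],s['joints'])
print(tool_delta(np.array([.5363,.1775,.155])-s['position']))
E
```

```text
[ 0.52158863 -0.23276983  0.15603995] [-0.82290718  0.45783862 -2.57085869] 0.17071514688778647 [-6.18202304e-01  1.09105180e-01  1.80682151e+00  3.24120678e-05
  1.22071260e+00  7.77643641e-01]
(array([-401.5,  -85.9,    1. ]), np.float64(-79.98050924713247))
```

View pics/w6.png

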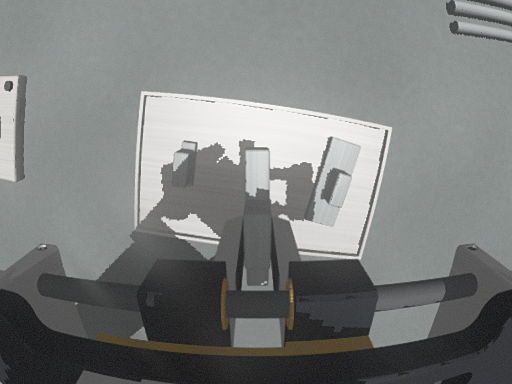

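The key is held straight (near (257,170), opening 16 mm). Next I'll carry it over the slot.

servo_tool(
  deltas=[
    {"xyz": [-401, -85, 0], "rotation": [0, 0, 0.08], "claw": 1},
    {"xyz": [-401, -85, 0], "rotation": [0, 0, 0.158], "claw": 1},
    {"xyz": [-401, -85, 0], "rotation": [0, 0, 0.158], "claw": 1},
    {"xyz": [-401, -85, 0], "rotation": [0, 0, 0.158], "claw": 1},
    {"xyz": [-401, -85, 0], "rotation": [0, 0, 0.158], "claw": 1},
    {"xyz": [-401, -85, 0], "rotation": [0, 0, 0.158], "claw": 1},
    {"xyz": [-401, -85, 0], "rotation": [0, 0, 0.158], "claw": 1},
    {"xyz": [-401, -85, 0], "rotation": [0, 0, 0.158], "claw": 1},
    {"xyz": [-401, -85, 0], "rotation": [0, 0, 0.158], "claw": 1},
    {"xyz": [-401, -85, 0], "rotation": [0, 0, 0.158], "claw": 1},
    {"xyz": [-401, -85, 0], "rotation": [0, 0, 0.158], "claw": 1},
    {"xyz": [-401, -85, 0], "rotation": [0, 0, 0.158], "claw": 1},
    {"xyz": [-401, -85, 0], "rotation": [0, 0, 0.158], "claw": 1},
    {"xyz": [-401, -85, 0], "rotation": [0, 0, 0.158], "claw": 1},
  ],
)

```text
time_s: 12.18
position: [0.5337, 0.1764, 0.152]
ee_rot: [0.001, 0.713, -0.702, -0.001]
wrist_force: [1.0, -0.2, -2.6]
opening: 0.166
```

```bash
python3 - <<'E'
from h import *
p,s,X=wshot('w7'); print(s['position'],s['wrist_force'],s['opening'],s['ee_rot'])
print(tool_delta(np.array([.5353,.1778,.155])-s['position']))
z=X[...,2];c=np.array([.5365,.1775]);r=np.hypot(X[...,0]-c[0],X[...,1]-c[1])
m=(r<.12)&(z>.014)&(z<.028);print('base',cv2.minAreaRect((X[m][:,:2]*1000).astype(np.float32)))
m=(z>.120)&(r<.06)&(X[...,0]>s['position'][0]+.022)&(abs(X[...,1]-.1775)<.02);q=X[m];print('bar',m.sum(),q.mean(0),cv2.minAreaRect((q[:,:2]*1000).astype(np.float32)),q.max(0),q.min(0))
E
```

```text
[0.5336554  0.1763893  0.15195386] [ 0.96122933 -0.16431319 -2.59656158] 0.1658288327533802 [ 1.08221090e-03  7.12524786e-01 -7.01645767e-01 -6.90343729e-04]
(array([-1.4, -1.7, -3. ]), np.float64(-89.1496657203381))
base ((535.3820190429688, 176.32846069335938), (149.66098022460938, 150.7114715576172), 0.9109384417533875)
bar 14017 [0.56156989 0.17733867 0.26497148] ((570.1472778320312, 177.49510192871094), (39.988494873046875, 28.982324600219727), 89.99738311767578) [0.58463828 0.19748998 0.29348099] [0.55565576 0.15750128 0.13434506]
```

View pics/w7.png

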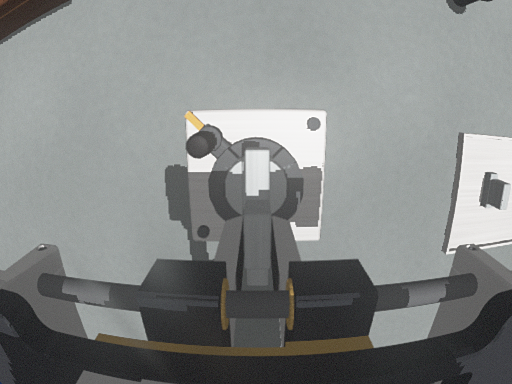

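The key at (257,170) is in line with the slot, and the knob clears it on the left at (202,143). I'll lower it to hover just above the slot.

servo_tool(
  deltas=[
    {"xyz": [-1, -1.7, 10], "rotation": [0, 0, 0], "claw": 1},
    {"xyz": [-1, -1.7, 30], "rotation": [0, 0, 0], "claw": 1},
    {"xyz": [-1, -1.7, 50], "rotation": [0, 0, 0], "claw": 1},
    {"xyz": [-1, -1.7, 60], "rotation": [0, 0, 0], "claw": 1},
    {"xyz": [-1, -1.7, 63], "rotation": [0, 0, 0], "claw": 1},
    {"xyz": [-1, -1.7, 63], "rotation": [0, 0, 0], "claw": 1},
    {"xyz": [-1, -1.7, 63], "rotation": [0, 0, 0], "claw": 1},
    {"xyz": [-1, -1.7, 63], "rotation": [0, 0, 0], "claw": 1},
  ],
)

```text
time_s: 12.9
position: [0.5371, 0.1786, 0.0916]
ee_rot: [-0.001, 0.713, -0.701, 0.001]
wrist_force: [0.1, -0.5, -2.8]
opening: 0.167
```

```bash
python3 - <<'E'
from h import *
p,s,X=wshot('w8'); print(s['position'],s['wrist_force'],s['opening'],s['ee_rot'])
print(tool_delta(np.array([.5353,.1776,.0634])-s['position']))
cv2.imwrite('pics/w8c.png',cv2.resize(p['pixels'][90:260,150:350],None,fx=4,fy=3.5,interpolation=2))
z=X[...,2]; y=s['position'][0]
# bar front part top height & lateral center; slot edges / spindle top laterally
for x0 in np.arange(.556,.59,.006):
    m=(abs(X[...,0]-x0)<.003)&(abs(X[...,1]-.1775)<.05)
    b=m&(z>.074)&(z<.095); sp=m&(z>.052)&(z<.066)
    if b.sum()>5: print(x0.round(3),'bar y',X[b][:,1].min().round(4),X[b][:,1].max().round(4),'z',np.median(z[b]).round(4),'spindle y',np.sort(X[sp][:,1])[[0,-1]] if sp.sum() else None)
E
```

```text
[0.53711883 0.1786004  0.09157943] [ 0.12879884 -0.53867147 -2.75940403] 0.16704033968004042 [-0.00092726  0.71294954 -0.70121435  0.0007273 ]
(array([ 1. ,  1.8, 28.2]), np.float64(-89.04044626760984))
0.556 bar y 0.17 0.1855 z 0.0873 spindle y [0.13536308 0.21820478]
0.562 bar y 0.1706 0.1856 z 0.0869 spindle y [0.13803485 0.21559991]
0.568 bar y 0.1708 0.1857 z 0.0868 spindle y [0.14296646 0.21051179]
0.574 bar y 0.1704 0.217 z 0.0868 spindle y [0.14931251 0.20432193]
0.58 bar y 0.1704 0.2143 z 0.0868 spindle y [0.21411842 0.21416758]
0.586 bar y 0.1705 0.2198 z 0.0865 spindle y [0.21483871 0.21907054]
```

View pics/w8c.png

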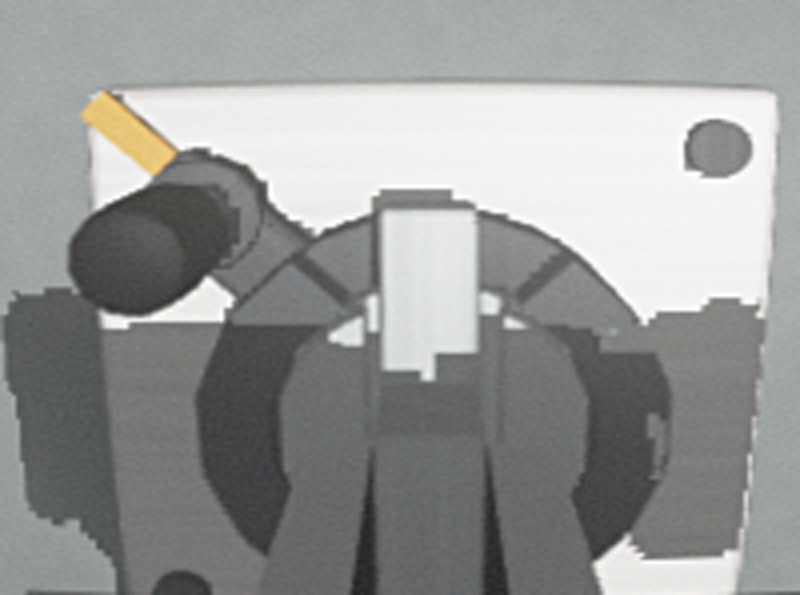

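Bar and slot edges look concentric in the crop: bar 380–478 and slot about 365–500. I'll insert it slowly.

servo_tool(
  deltas=[
    {"xyz": [1, 1.5, 4], "rotation": [0, 0, 0], "claw": 1},
    {"xyz": [1, 1.5, 9], "rotation": [0, 0, 0], "claw": 1},
    {"xyz": [1, 1.5, 14], "rotation": [0, 0, 0], "claw": 1},
    {"xyz": [1, 1.5, 18], "rotation": [0, 0, 0], "claw": 1},
    {"xyz": [1, 1.5, 22], "rotation": [0, 0, 0], "claw": 1},
    {"xyz": [1, 1.5, 25], "rotation": [0, 0, 0], "claw": 1},
    {"xyz": [1, 1.5, 27], "rotation": [0, 0, 0], "claw": 1},
    {"xyz": [1, 1.5, 27], "rotation": [0, 0, 0], "claw": 1},
    {"xyz": [1, 1.5, 27], "rotation": [0, 0, 0], "claw": 1},
    {"xyz": [1, 1.5, 27], "rotation": [0, 0, 0], "claw": 1},
  ],
)

```text
time_s: 13.78
position: [0.5348, 0.1776, 0.0634]
ee_rot: [-0.0, 0.713, -0.701, 0.0]
wrist_force: [-0.1, -0.0, -1.4]
opening: 0.171
```

```bash
python3 - <<'E'
from h import *
p,s,X=wshot('w9'); print(s['position'],s['wrist_force'],s['opening'],s['ee_rot'])
cv2.imwrite('pics/w9c.png',cv2.resize(p['pixels'][90:260,150:350],None,fx=4,fy=3.5,interpolation=2))
z=X[...,2]
m=(X[...,0]>.556)&(X[...,0]<.6)&(abs(X[...,1]-.1775)<.006)&(z>.05)&(z<.07);print('bar',X[m][:,0].max(),np.median(z[m]))
E
```

```text
[0.53478626 0.17760431 0.06341111] [-5.04466546e-02 -3.81014709e-05 -1.42096883e+00] 0.1708917859531533 [-2.04827962e-04  7.13030055e-01 -7.01133426e-01  1.32557856e-04]
bar 0.5858621392622783 0.058623650585779785
```

View pics/w9c.png

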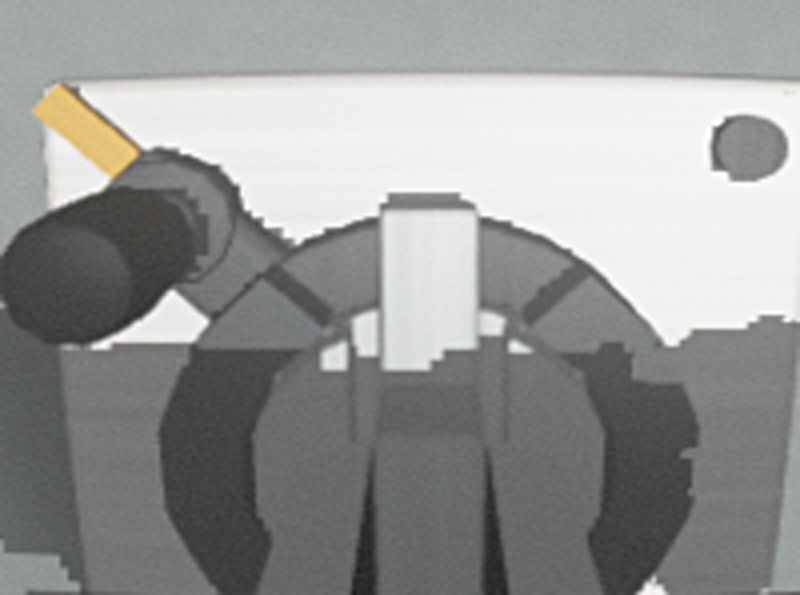

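The bar top is at 58.6 mm (home is 58) and its centre at x ≈ 0.536. I'll lower the last bit, release and retreat.

servo_tool(
  deltas=[
    {"xyz": [0, 0, 0.6], "rotation": [0, 0, 0], "claw": 1},
    {"xyz": [0, 0, 0.6], "rotation": [0, 0, 0], "claw": 1},
    {"xyz": [0, 0, 0.6], "rotation": [0, 0, 0], "claw": 0.7},
    {"xyz": [0, 0, 0.6], "rotation": [0, 0, 0], "claw": 0.5},
    {"xyz": [0, 0, 0.6], "rotation": [0, 0, 0], "claw": 0.5},
    {"xyz": [0, 0, 0.6], "rotation": [0, 0, 0], "claw": 0.5},
    {"xyz": [0, 0, 0.6], "rotation": [0, 0, 0], "claw": 0.5},
    {"xyz": [0, 0, -20], "rotation": [0, 0, 0], "claw": 0.5},
    {"xyz": [0, 0, -60], "rotation": [0, 0, 0], "claw": 0.5},
    {"xyz": [0, 0, -100], "rotation": [0, 0, 0], "claw": 0.5},
    {"xyz": [120, 0, -120], "rotation": [0, 0, 0], "claw": 0.5},
    {"xyz": [200, 0, -120], "rotation": [0, 0, 0], "claw": 0.5},
    {"xyz": [200, 0, -120], "rotation": [0, 0, 0], "claw": 0.5},
    {"xyz": [200, 0, -120], "rotation": [0, 0, 0], "claw": 0.5},
    {"xyz": [200, 0, -120], "rotation": [0, 0, 0], "claw": 0.5},
    {"xyz": [200, 0, -120], "rotation": [0, 0, 0], "claw": 0.5},
    {"xyz": [200, 0, -120], "rotation": [0, 0, 0], "claw": 0.5},
  ],
)

```text
time_s: 15.25
position: [0.5381, -0.0239, 0.1835]
ee_rot: [-0.0, 0.712, -0.702, 0.0]
wrist_force: [0.8, -0.0, -0.5]
opening: 0.501
```

```bash
python3 - <<'E'
from h import *
s=env.state();print(s['time_s'],s['position'],s['wrist_force'],s['opening'])
p=get_image('top');cv2.imwrite('pics/top2.png',cv2.resize(p['pixels'][140:270,140:270],None,fx=4,fy=4,interpolation=2))
P=cloud(p);z=P[...,2];c=np.array([.5363,.1773]);r=np.hypot(P[...,0]-c[0],P[...,1]-c[1])
m=(r<.1)&(z>.09)&(P[...,1]>.2); k=P[m].mean(0); print('knob',k,np.degrees(np.arctan2(k[1]-c[1],k[0]-c[0])))
m=(r<.03)&(z>.078);print('blk',P[m].mean(0),np.median(z[m]),cv2.minAreaRect((P[m][:,:2]*1000).astype(np.float32)))
E
```

```text
15.25 [ 0.5380908  -0.02386256  0.18348514] [ 0.82878815 -0.01316688 -0.46363216] 0.5007496020260512
knob [0.57993689 0.22403575 0.09829071] 46.963889604276204
blk [0.535835   0.17684426 0.08654871] 0.08706898072453972 ((536.558837890625, 176.80810546875), (35.74829864501953, 15.739529609680176), 1.4873276948928833)
```

View pics/top2.png

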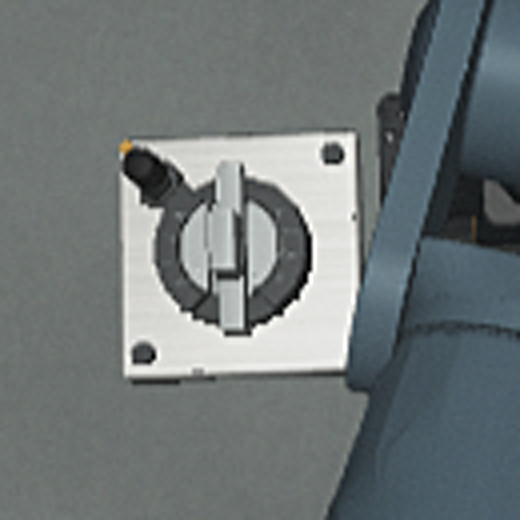

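The key lies in the slot. Its block is centred near (0.5366, 0.1768), the top is at about 87 mm (nominal 88) and the yaw is 1.5°. The knob is still over the ridge and the arm is clear.

```bash
python3 -c "
from h import *
print(env.state()['qvel'].round(3)); print(workorder.hand_in())"
```

```text
[ 0.037  0.002  0.006 -0.001  0.     0.001]
the job is handed in; nothing more can be done
None
```

I wound the nut down clockwise by about 308°, laid the long narrow key in the slot, let go, moved clear and handed the job in at about 15.3 s of the 54 s allowed. The hand-in gives no verdict, so these are my own last checks:

- **Nut:** the knob reads 47.0° against about 46° wanted, so the nut is about 1° off. The top view shows the crank over the ridge and the gap in line with the slot. The winding overshot by about 4°, and I turned it back before letting go.
- **Key:** it is centred within about 1 mm of the slot axis. Its yaw is 1.5° against about 0.9° for the base, within the limits. The block top reads 87 mm against 88 mm nominal, so it is home.
- **Robot:** the gripper was clear of everything, and wrist force was at most about 8 N in the readings I took between moves.

Two things did not agree fully. The first move was refused because it lacked the rotation field, which cost 0.5 s at most. The cameras disagreed by 1–3 mm on the base centre, which is within the tolerances.

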